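# Square up to the plate edge at the dye band

### The arm

A 6-joint arm with a two-finger parallel gripper is mounted at the origin on the work surface. World frame = base frame: x ahead of the robot, y to its left, z up, the work surface at z = 0. Lengths are in m, angles in rad, forces in N, time in s.
With the tool pointing down it reaches from about 0.35 to 0.975 m from the base axis. Payload 4.9 kg.
Tool frame: the origin (TCP) lies at the very end of the fingers, on their centre line; the grasp point (between the pads) lies ctrl.hold_point_z behind it (ctrl.hold_point_z is the distance from the TCP to the grasp point, in m); z points along the fingers, y is the line along which they close (so a half turn about z gives the same grasp; the last joint's range is limited). The gripper opens to 85 mm and grips with 20 to 120 N. Pads are 22 mm wide; open, the fingers measure 114 mm over their backs; the gripper's body (76 mm by 85 mm) begins 54 mm behind the grasp point. The pads swing forward as they close: fully open they stand 13 mm farther back than shut.
Start: joints at [-1.284, 0.053, 1.613, -0, 1.476, -0.119], TCP at [0.247, -0.574, 0.231] pointing down, gripper open.
Joint ranges: [-3.01, 3.01], [-1.01, 2.22], [0.06, 2.58], [-1.02, 4.17], [0.09, 2.62], [-3.14, 3.14]. Speed limits (rad/s): [2.57, 2.57, 3.14, 3.14, 3.14, 3.14].

### API

Orientations are given as a rotation vector (axis times angle).
In Python, from station import ctrl gives the robot as it stands. The module is installed in compiled form; this text tells all that it offers.
- The arm moves only by the tool jog_arm, never from a script. Its argument "deltas" is a list of rows, each a list of 3 entries, a list of its own where there are three numbers: the closure, from -1 (fully open) to 1 (shut), then the shift along the world's x, y, z scaled (see below), then the turn, a rotation vector about the world's x, y, z scaled (see below). A call has 1 to 12 rows; each row is the pose to reach, as a shift and turn from the pose commanded when the call began, turning the shorter way round; what a row does not reach only later rows make up. The controller multiplies each number of a shift by 0.4 m and each number of a turn by 180 degrees. A row lasts 1/12 s, in which the tool goes at most 41.7 mm and 7.16 degrees, less where a joint would pass 70% of its speed; a pose out of reach is approached as far as the arm can. A call with a number of a shift or a turn outside -1 to 1 is refused whole. A call with a gripper value outside its range is refused whole. The fingers move at their own pace and stop on an object; "squeeze" is the grip in N (left out, the last holds). Time passes only in rows, so rows that repeat a pose let the fingers close. It gives the time, the measured TCP pose, the force, the opening and the grip force at its end, in the units of the state.
- ctrl.get_obs(): the state, without advancing time (a new reading comes with each control period).
- ctrl.get_image(name): name is "side" or "top" or "wrist"; returns the picture (400x640x3 uint8, red, green, blue); there is no depth.
- ctrl.get_calibration(name): a dict with "K" (3x3 intrinsics, pixels), "extrinsics" (4x4, takes a point from world to camera coordinates). Camera axes: x right, y down, z forward; pixel columns grow to the right and rows downward; lengths in m; the calibration is good to about 2 mm. A picture is of the moment at which its call begins: read the wrist's pose just before it. get_calibration takes no time and is no camera call; for the wrist camera it gives the pose at the moment of the call.
- ctrl.finish_job(): hands the job in; it is judged then, once.
The state is a dict: "t": time; "q": joint angles; "dq": joint speeds; "effort": joint torques, N m; "tool_pos": TCP position; "tool_rot": TCP orientation; "contact_force": force on the tool from outside, world axes, zero at the start; "wrist_torque": the same for the moment, N m; "opening": finger opening in m; "grip_force": force on a finger pad.
Only numpy, scipy, OpenCV 4.12 (cv2) and the standard library are available. Lean on these libraries where they do the work, as an engineer would, in place of code of your own. Each camera call takes 0.05 s, during which the arm holds its last target. There are 200 camera calls.

### The job

Slide the engineer's square along the bench, without lifting it, until the inner face of its blue stock lies flush along its whole length against the near edge of the clamped aluminium plate, with the blade flat over the plate and the outer long edge of the blade (the edge in line with the end of the stock) within the red layout-dye band, ready for a line to be scribed there. Leave the square lying there and do not disturb the other tools on the bench and the plate.

Things in the scene. Friction and masses are not known exactly. Their poses are not given: they have to be found in the camera images.
- square: Loose engineer's square, 0.42 kg, flat on the bench. Blue stock 30 (x) by 120 (y) by 24 mm high; dark steel blade 25 mm wide (y), 2.5 mm thick, juts 150 mm to +x from the stock's inner face at its +y end, outer long edge at y = +60 mm; underside 11.5 mm up, so it clears the plate. Origin: centre of the stock's underside; inner face x = +15 mm, back face x = -15 mm, z up.
- square_heel (a point): End of the stock's inner face on the blade side, below the blade's outer edge: (15, 60, 12) mm in the square's frame. At the start the stock stands about 50 to 75 mm short of the plate edge, turned up to 0.3 rad from it, with the blade over the plate.
- square_toe (a point): Point on the square: the other end of the stock's inner face, at (15, -60, 12) mm in the square's frame.
- plate: Aluminium plate 180 (x) by 400 (y) by 10 mm thick, fixed to the bench by two toe clamps at its short ends (within 40 mm of them, on the far half, at most 33 mm high). Origin: centre of its underside. x points away from the robot across the plate; the near long edge is the plane x = -90 mm. Turned by up to 0.25 rad.
- plate_edge (a point): Middle of the upper corner of the plate's near long edge, at (-90, 0, 10) mm in the plate's frame; same axes as the plate.
- band: Red layout-dye band painted on top of the plate, straight across it from the near edge to the far edge: 14 mm wide (y), same axes as the plate. Origin: on its centre line, at the middle of the plate's depth, on the plate's top. Its place along the plate varies.
- scriber: Bystander: yellow-handled scriber 135 mm long, 10 mm thick, lying on the far part of the plate along its long edge. Origin: underside near its middle.
- wrench: Bystander: steel wrench lying on the bench on the robot's left. Origin: underside, mid-length.
- screwdriver: Bystander: screwdriver lying on the bench on the robot's right. Origin: underside, mid-length.
- bearing: Bystander: steel bearing ring, 52 mm outside, 15 mm high, lying flat on the bench on the robot's right. Origin: centre of its underside.
- tape: Bystander: yellow tape measure 65 by 35 by 60 mm high on the left. Origin: centre of its underside.
- oil: Bystander: orange bottle, 52 mm across, 150 mm tall, at the back left. Origin: centre of its underside.
- spray: Bystander: blue spray can, 54 mm across, 190 mm tall, at the back right. Origin: centre of its underside.

How it is judged:
At the end, for the whole second after the job is handed in: Both ends of the stock's inner face are within 2.5 mm of the plate's near edge, the blade's outer edge lies within the 14 mm wide dye band (7 mm either side of its centre line), and the square lies flat on the bench, at rest (x of square_heel in the frame of plate between -0.0925 and -0.0875 m and x of square_toe in the frame of plate between -0.0925 and -0.0875 m and y of square_heel in the frame of band between -0.007 and 0.007 m and height (world z) of square below 0.004 m and angle between square's own z axis and vertical below 0.04 rad and linear speed of square below 0.01 m/s); the robot touches nothing.
It fails at once if the square is lifted off the bench (by more than 15 mm) or tipped (height (world z) of square above 0.015 m or angle between square's own z axis and vertical above 0.3 rad).
It fails at once if another tool is disturbed (moved by more than 30 mm) (distance of any of scriber, wrench, screwdriver, bearing, tape, oil, spray from where it was at the start of the episode above 0.03 m).
It also fails if it takes over 64 s, if anything falls off the work surface, if the arm or the gripper's body presses on something with over 40 N, if the wrist force passes 120 N, or if a joint passes its speed limit or range.

## Working session

There is one attempt and no reset: what is moved stays moved. The work goes in short steps, Python scripts to look and compute and a tool call to move; the robot and the scene stay as the last step left them, time stands still between calls to the robot, and variables do not carry over. Pictures are saved under pics/ and viewed, at most 10 in all, crops included, and the job is handed in when it is done.

Besides the shell and the picture viewer there is one more tool, called after "Request:" as name(argument=value, ...), one argument or row to a line, values as JSON. jog_arm: Moves the arm, as the interface text tells. Its arguments: {"type":"object","properties":{"deltas":{"type":"array","items":{"type":"array"}},"squeeze":{"type":"number"}},"required":["deltas"]}

```bash
mkdir -p pics; python3 - <<'E'
from station import ctrl
import cv2,numpy as np
for n in("top","side"):
    im=ctrl.get_image(n); cv2.imwrite(f"pics/{n}0.png",im[:,:,::-1]); c=ctrl.get_calibration(n); print(n,np.round(c["K"],1).tolist(),np.round(c["extrinsics"],3).tolist())
o=ctrl.get_obs(); print(o["t"],o["tool_pos"],o["tool_rot"],o["opening"],ctrl.hold_point_z)
E
```

```text
top [[469.5, 0.0, 319.7], [0.0, 469.5, 198.5], [0.0, 0.0, 1.0]] [[0.011, -1.0, -0.013, 0.035], [-0.997, -0.01, -0.071, 0.565], [0.071, 0.014, -0.997, 1.416], [0.0, 0.0, 0.0, 1.0]]
side [[401.9, 0.0, 313.5], [0.0, 401.9, 195.6], [0.0, 0.0, 1.0]] [[0.982, -0.189, 0.017, -0.567], [-0.108, -0.629, -0.77, 0.128], [0.156, 0.754, -0.638, 0.954], [0.0, 0.0, 0.0, 1.0]]
0.1 [ 0.24654982 -0.57368623  0.2301507 ] [-3.07528994e+00 -6.32624782e-01  2.50480185e-04] 0.08565219428299244 0.0187
```

View pics/top0.png

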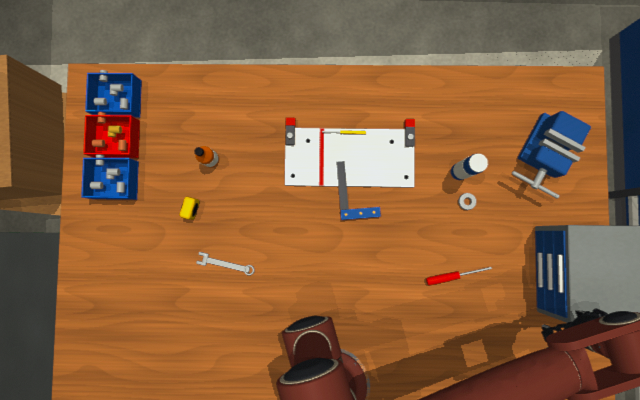

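The top view shows the plate at about (285..414, 128..187), the band at column ~321, the square's stock at (341..380, 207..220), and the blade rising to (340,162). I'll enlarge that area.

```bash
python3 - <<'E'
import cv2
a=cv2.imread("pics/top0.png")[112:227,272:430]
cv2.imwrite("pics/top0c.png",cv2.resize(a,None,fx=5,fy=5,interpolation=cv2.INTER_CUBIC))
E
```

```text
(no output)
```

View pics/top0c.png

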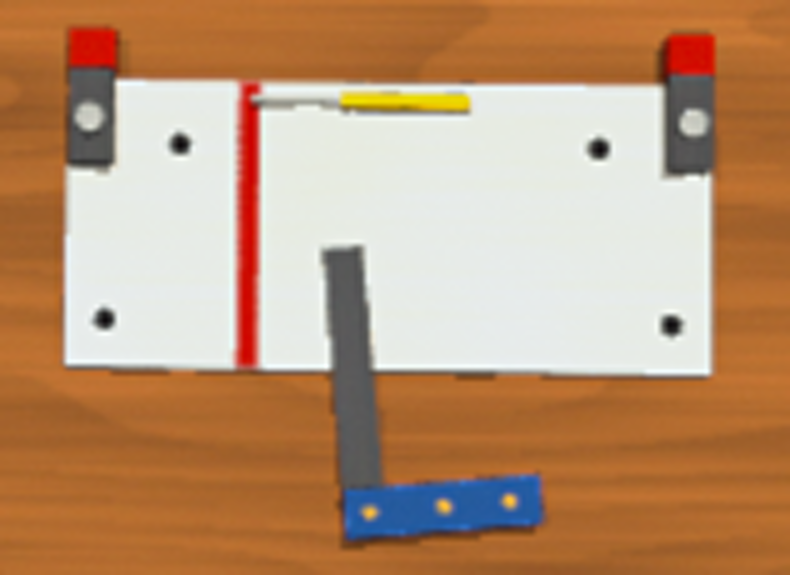

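The enlarged crop shows the plate's near edge running (65,366) to (711,376), with the band from (247,367) to (250,85). The stock's top corners are (343,490), (540,476), (543,523) and (346,538), and the blade tip's outer corner is (322,250). Next I'll convert these to world positions.

```bash
cat > h.py <<'E'
from station import ctrl
import numpy as np,cv2
from scipy.spatial.transform import Rotation as R
def world(n,uv,z,cal=None):
    c=cal or ctrl.get_calibration(n); K=np.array(c["K"]);E=np.array(c["extrinsics"])
    r=E[:3,:3].T@np.linalg.solve(K,[*uv,1]); o=-E[:3,:3].T@E[:3,3]
    return o+r*(z-o[2])/r[2]
def ang(d): return np.arctan2(d[1],d[0])
E
python3 - <<'E'
from h import *
f=lambda u,v,z:world("top",(272+(u+.5)/5-.5,112+(v+.5)/5-.5),z)
P=[f(65,366,.01),f(711,376,.01),f(66,79,.01)]
B=[f(247,367,.01),f(250,85,.01)]
S=[f(*p,.024) for p in((343,490),(540,476),(543,523),(346,538))]
tip=f(322,250,.014)
n=np.linalg.norm
print("plate",np.round(P,4).tolist(),n(P[0]-P[1]),n(P[0]-P[2]),"yaw",ang(P[0]-P[1])-np.pi/2)
print("band",np.round(B,4).tolist(),n(B[0]-B[1]),"yaw",ang(B[1]-B[0]))
print("sq",np.round(S,4).tolist(),[n(S[i]-S[i-1]) for i in range(4)],"yaw",ang(S[0]-S[1])-np.pi/2,ang(S[3]-S[2])-np.pi/2,"blade",ang(tip-f(343,490,.014)),n(tip-f(343,490,.014)))
print("centre",np.mean(S,0))
yp=ang(P[0]-P[1])-np.pi/2; ex=np.array([np.cos(yp),np.sin(yp)]);ey=np.array([-ex[1],ex[0]])
h=S[0][:2]-B[0][:2]; print("heel rel band/edge",h@ex,h@ey)
print(R.from_rotvec(ctrl.get_obs()["tool_rot"]).as_matrix().round(3))
E
```

```text
plate [[0.6067, 0.1497, 0.01], [0.6045, -0.2486, 0.01], [0.7865, 0.152, 0.01]] 0.39830003418727417 0.1797894201536337 yaw -0.005580996358445445
band [[0.6072, 0.0372, 0.01], [0.7837, 0.0372, 0.01]] 0.1764446137624409 yaw 0.0004570596415424981
sq [[0.5312, -0.0223, 0.024], [0.541, -0.142, 0.024], [0.5124, -0.1439, 0.024], [0.502, -0.0244, 0.024]] [np.float64(0.02926336955543586), np.float64(0.12014870177434121), np.float64(0.02863998580361643), np.float64(0.12002353384841219)] yaw 0.08166648816093525 0.08687507528802052 blade 0.09534125766175171 0.14891516447231948
centre [ 0.52162377 -0.08315066  0.024     ]
heel rel band/edge -0.07571674334904376 -0.05987050592331546
[[ 0.919  0.395 -0.001]
 [ 0.395 -0.919  0.002]
 [ 0.    -0.002 -1.   ]]
```

Request:
jog_arm(
  deltas=[
    [-1,[0.5,0.875,-0.2],[0,0,0.398]],
    [-1,[0.5,0.875,-0.2],[0,0,0.398]],
    [-1,[0.5,0.875,-0.2],[0,0,0.398]],
    [-1,[0.5,0.875,-0.2],[0,0,0.398]],
    [-1,[0.5,0.875,-0.2],[0,0,0.398]],
    [-1,[0.5,0.875,-0.2],[0,0,0.398]],
    [-1,[0.5,0.875,-0.2],[0,0,0.398]],
    [-1,[0.5,0.875,-0.2],[0,0,0.398]],
    [-1,[0.5,0.875,-0.2],[0,0,0.398]],
    [-1,[0.5,0.875,-0.2],[0,0,0.398]],
    [-1,[0.5,0.875,-0.2],[0,0,0.398]],
    [-1,[0.5,0.875,-0.2],[0,0,0.398]],
  ],
)

```text
t: 1.1
tool_pos: [0.4468, -0.2223, 0.1502]
tool_rot: [-2.12, -2.316, 0.001]
contact_force: [0.3, -0.2, -0.2]
opening: 0.0854
grip_force: 0.0
```

Request:
jog_arm(
  deltas=[
    [-1,[0.187,0.348,-0.125],[0,0,0]],
    [-1,[0.187,0.348,-0.125],[0,0,0]],
    [-1,[0.187,0.348,-0.125],[0,0,0]],
    [-1,[0.187,0.348,-0.125],[0,0,0]],
    [-1,[0.187,0.348,-0.125],[0,0,0]],
    [-1,[0.187,0.348,-0.125],[0,0,0]],
    [-1,[0.187,0.348,-0.125],[0,0,0]],
  ],
)

```text
t: 1.68
tool_pos: [0.5215, -0.0862, 0.1015]
tool_rot: [2.126, 2.312, -0.001]
contact_force: [0.6, 0.1, 0.0]
opening: 0.0854
grip_force: 0.0
```

```bash
python3 - <<'E'
from h import *
o=ctrl.get_obs();cv2.imwrite("pics/w1.png",ctrl.get_image("wrist")[:,:,::-1]);print(o["tool_pos"],o["tool_rot"])
c=ctrl.get_calibration("wrist");import json;json.dump({k:np.array(c[k]).tolist() for k in("K","extrinsics")},open("w1.json","w"))
E
```

```text
[ 0.52150867 -0.08620202  0.10151087] [ 2.12592215e+00  2.31235645e+00 -8.65225409e-04]
```

View pics/w1.png

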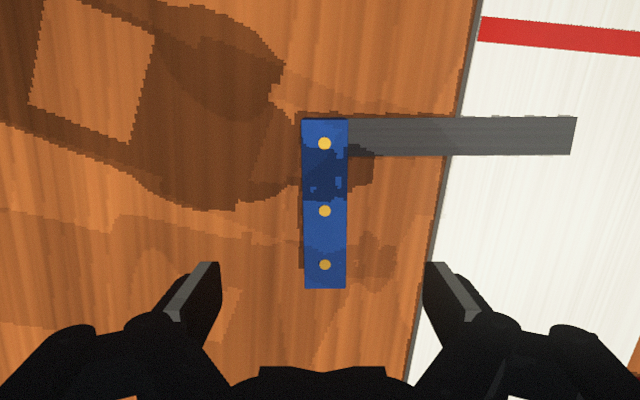

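The wrist view shows the stock's top corners at (302,119), (347,119), (346,288) and (305,288). The band ends at the plate edge at (482,16) and (478,40), and the edge runs from (460,115) to about (413,370).

```bash
python3 - <<'E'
from h import *
import json
c=json.load(open("w1.json"));f=lambda u,v,z:world("w",(u,v),z,c)
S=np.array([f(*p,.024) for p in((302,119),(347,119),(346,288),(305,288))])
E=[f(484,0,.01),f(415,370,.01)];B=[f(482,16,.01),f(478,40,.01),f(640,31,.01),f(640,55,.01)]
n=np.linalg.norm
print(S.round(4).tolist(),S.mean(0),[n(S[i]-S[i-1]) for i in range(4)],ang(S[0]-S[3])-np.pi/2,ang(S[1]-S[2])-np.pi/2)
print(np.round(E,4).tolist(),ang(E[0]-E[1])-np.pi/2);print(np.round(B,4).tolist(),ang(B[2]-B[0]),ang(B[3]-B[1]))
E
```

```text
[[0.5042, -0.026, 0.024], [0.5323, -0.0237, 0.024], [0.5442, -0.143, 0.024], [0.5144, -0.1455, 0.024]] [ 0.52375648 -0.0845631   0.024     ] [np.float64(0.11987887240856632), np.float64(0.028271841853760426), np.float64(0.11991997502861301), np.float64(0.02988455401324364)] 0.08529153049430138 0.09873967115666549
[[0.6092, 0.0528, 0.01], [0.6119, -0.2239, 0.01]] 0.009652777607356278
[[0.6099, 0.0441, 0.01], [0.6103, 0.0305, 0.01], [0.7101, 0.0441, 0.01], [0.7149, 0.0306, 0.01]] 9.35777110217433e-05 0.0005289548383312962
```

Request:
jog_arm(
  deltas=[
    [-1,[0.005,0.005,-0.1],[0,0,0]],
    [-1,[0.005,0.005,-0.2],[0,0,0]],
    [-1,[0.005,0.005,-0.24],[0,0,0]],
    [-1,[0.005,0.005,-0.24],[0,0,0]],
    [0.4,[0.005,0.005,-0.24],[0,0,0]],
    [0.4,[0.005,0.005,-0.24],[0,0,0]],
    [0.4,[0.005,0.005,-0.24],[0,0,0]],
    [0.4,[0.005,0.005,-0.24],[0,0,0]],
    [0.5,[0.005,0.005,-0.24],[0,0,0]],
    [0.5,[0.005,0.005,-0.24],[0,0,0]],
    [0.5,[0.005,0.005,-0.24],[0,0,0]],
  ],
  squeeze=25,
)

```text
t: 2.65
tool_pos: [0.5245, -0.0837, 0.0073]
tool_rot: [2.123, 2.313, 0.0]
contact_force: [-2.9, -0.6, 7.1]
opening: 0.0293
grip_force: 27.0
```

Request:
jog_arm(
  deltas=[
    [0.5,[0.019,0.039,0.003],[0,0,-0.007]],
    [0.5,[0.037,0.078,0.003],[0,0,-0.014]],
    [0.5,[0.056,0.116,0.003],[0,0,-0.021]],
    [0.5,[0.074,0.155,0.003],[0,0,-0.027]],
    [0.5,[0.074,0.155,0.003],[0,0,-0.027]],
    [0.5,[0.074,0.155,0.003],[0,0,-0.027]],
    [0.5,[0.074,0.155,0.003],[0,0,-0.027]],
  ],
)

```text
t: 3.23
tool_pos: [0.5539, -0.0207, 0.0073]
tool_rot: [2.22, 2.222, 0.003]
contact_force: [1.8, 4.0, 2.6]
opening: 0.0296
grip_force: 26.5
```

Request:
jog_arm(
  deltas=[
    [-0.1,[0,0,0],[0,0,0]],
    [-0.1,[0,0,0],[0,0,0]],
    [-0.1,[0,0,0],[0,0,0]],
    [-0.1,[0,0,0],[0,0,0]],
    [-0.1,[0,0,0.1],[0,0,0]],
    [-0.1,[0,0,0.2],[0,0,0]],
    [-0.1,[0,0,0.25],[0,0,0]],
    [-0.1,[0,0,0.25],[0,0,0]],
    [-0.1,[0,0,0.25],[0,0,0]],
  ],
)

```text
t: 3.98
tool_pos: [0.5542, -0.0216, 0.1083]
tool_rot: [2.219, 2.22, 0.003]
contact_force: [0.3, 0.4, -0.6]
opening: 0.047
grip_force: 0.0
```

```bash
python3 - <<'E'
from h import *
o=ctrl.get_obs();cv2.imwrite("pics/w2.png",ctrl.get_image("wrist")[:,:,::-1]);print(o["tool_pos"],o["tool_rot"])
c=ctrl.get_calibration("wrist");import json;json.dump({k:np.array(c[k]).tolist() for k in("K","extrinsics")},open("w2.json","w"))
E
```

```text
[ 0.55416304 -0.02157274  0.10828058] [2.21904515 2.2195469  0.00277542]
```

View pics/w2.png

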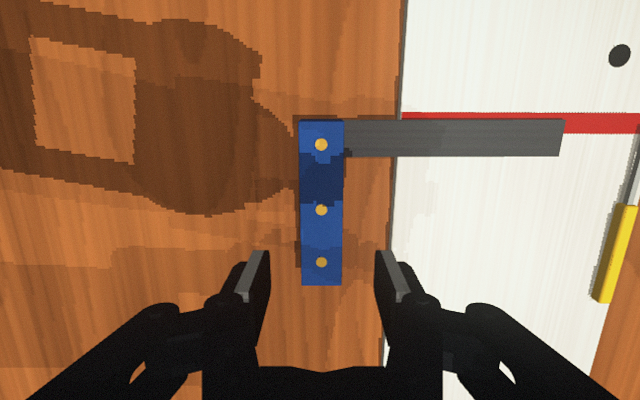

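The wrist view shows the blade's outer edge from (345,121) to (564,120). The band's upper border is at (400,112) and (560,112), and its visible right end spans (566,113) to (566,133). The stock corners are (299,121), (344,121), (342,285) and (302,285). The plate edge runs (405,0), (400,112), then (383,350).

```bash
python3 - <<'E'
from h import *
import json
c=json.load(open("w2.json"));f=lambda u,v,z:world("w",(u,v),z,c)
S=np.array([f(*p,.024) for p in((299,121),(344,121),(342,285),(302,285))])
E=[f(406,0,.01),f(387,350,.01)];B=[f(402,112,.01),f(636,113,.01),f(568,133,.01)]
print(S.round(4).tolist(),S.mean(0),ang(S[0]-S[3])-np.pi/2,ang(S[1]-S[2])-np.pi/2)
print(np.round(E,4).tolist(),ang(E[0]-E[1])-np.pi/2);print(np.round(B,4).tolist())
print(f(347,121,.014),f(564,119.5,.014))
E
```

```text
[[0.5381, 0.0391, 0.024], [0.567, 0.0391, 0.024], [0.5678, -0.0793, 0.024], [0.5382, -0.0794, 0.024]] [ 0.55279542 -0.02012167  0.024     ] 0.00046765657131842 0.006864464605438325
[[0.605, 0.1115, 0.01], [0.6076, -0.1488, 0.01]] 0.01009245764712019
[[0.607, 0.0443, 0.01], [0.7657, 0.0437, 0.01], [0.7223, 0.0304, 0.01]]
[0.56966531 0.03853419 0.014     ] [0.71498006 0.03963403 0.014     ]
```

Request:
jog_arm(
  deltas=[
    [-0.6,[-0.14,0,0],[0,0,-0.25]],
    [-0.6,[-0.14,0,0],[0,0,-0.25]],
    [-0.6,[-0.14,0,0],[0,0,-0.25]],
    [-0.6,[-0.14,0,0],[0,0,-0.25]],
    [-0.6,[-0.14,0,0],[0,0,-0.25]],
    [-0.6,[-0.14,0,0],[0,0,-0.25]],
    [-0.6,[-0.14,0,0],[0,0,-0.5]],
    [-0.6,[-0.14,0,0],[0,0,-0.5]],
    [-0.6,[-0.14,0,0],[0,0,-0.5]],
    [-0.6,[-0.14,0,0],[0,0,-0.5]],
    [-0.6,[-0.14,0,0],[0,0,-0.5]],
    [-0.6,[-0.14,0,0],[0,0,-0.5]],
  ],
)

```text
t: 5.03
tool_pos: [0.4952, -0.0208, 0.1037]
tool_rot: [-3.139, -0.102, 0.008]
contact_force: [-0.2, 0.7, -0.8]
opening: 0.0685
grip_force: 0.0
```

Request:
jog_arm(
  deltas=[
    [-0.6,[0,0,0],[0,0,0]],
    [-0.6,[0,0,0],[0,0,0]],
  ],
)

```text
t: 5.2
tool_pos: [0.4957, -0.0209, 0.1045]
tool_rot: [-3.139, -0.117, 0.006]
contact_force: [-0.4, 1.0, 1.0]
opening: 0.0681
grip_force: 0.0
```

Request:
jog_arm(
  deltas=[
    [-0.6,[0,0,-0.1],[0,0,-0.024]],
    [-0.6,[0,0,-0.2],[0,0,-0.024]],
    [-0.6,[0,0,-0.24],[0,0,-0.024]],
    [-0.6,[0,0,-0.24],[0,0,-0.024]],
    [-0.6,[0,0,-0.24],[0,0,-0.024]],
  ],
)

```text
t: 5.62
tool_pos: [0.4957, -0.0208, 0.0091]
tool_rot: [-3.141, 0.004, 0.006]
contact_force: [-0.5, -0.7, 1.4]
opening: 0.068
grip_force: 0.0
```

Request:
jog_arm(
  deltas=[
    [-0.6,[0.03,0,0],[0,0,0]],
    [-0.6,[0.06,0,0],[0,0,0]],
    [-0.6,[0.075,0,0],[0,0,0]],
    [-0.6,[0.09,0,0],[0,0,0]],
    [-0.6,[0.1,0,0],[0,0,0]],
    [-0.6,[0.11,0,0],[0,0,0]],
    [-0.6,[0.12,0,0],[0,0,0]],
    [-0.6,[0.13,0,0],[0,0,0]],
    [-0.6,[0.14,0,0],[0,0,0]],
    [-0.6,[0.15,0,0],[0,0,0]],
    [-0.6,[0.15,0,0],[0,0,0]],
  ],
)

```text
t: 6.53
tool_pos: [0.5575, -0.0211, 0.0115]
tool_rot: [3.141, -0.005, 0.0]
contact_force: [-3.6, -0.6, 1.5]
opening: 0.0684
grip_force: 1.6
```

Request:
jog_arm(
  deltas=[
    [-0.6,[0.005,0,0],[0,0,0]],
    [-0.6,[0.01,0,0],[0,0,0]],
    [-0.6,[0.01,0,0],[0,0,0]],
  ],
)

```text
t: 6.78
tool_pos: [0.561, -0.021, 0.011]
tool_rot: [3.142, -0.006, -0.001]
contact_force: [-4.5, -0.6, 2.6]
opening: 0.0682
grip_force: 2.1
```

Request:
jog_arm(
  deltas=[
    [-0.6,[0.004,0,0],[0,0,0]],
    [-0.6,[0.008,0,0],[0,0,0]],
    [-0.6,[0.008,0,0],[0,0,0]],
  ],
)

```text
t: 7.03
tool_pos: [0.5641, -0.021, 0.0108]
tool_rot: [3.142, -0.006, -0.001]
contact_force: [-3.9, 0.9, 4.3]
opening: 0.0685
grip_force: 2.2
```

Request:
jog_arm(
  deltas=[
    [-0.6,[0.004,0,0],[0,0,0]],
    [-0.6,[0.008,0,0],[0,0,0]],
    [-0.6,[0.008,0,0],[0,0,0]],
  ],
)

```text
t: 7.28
tool_pos: [0.5664, -0.021, 0.0106]
tool_rot: [-3.142, 0.006, 0.005]
contact_force: [-8.1, 1.2, 5.2]
opening: 0.0684
grip_force: 3.9
```

Request:
jog_arm(
  deltas=[
    [-0.6,[0.003,0,0],[0,0,0]],
    [-0.6,[0.005,0,0],[0,0,0]],
    [-0.6,[0.005,0,0],[0,0,0]],
  ],
)

```text
t: 7.53
tool_pos: [0.5664, -0.021, 0.0105]
tool_rot: [-3.141, 0.006, 0.013]
contact_force: [-15.1, 0.0, 12.0]
opening: 0.0682
grip_force: 7.5
```

```bash
python3 - <<'E'
from h import *
o=ctrl.get_obs();cv2.imwrite("pics/w3.png",ctrl.get_image("wrist")[:,:,::-1]);print(o["tool_pos"],o["tool_rot"],o["contact_force"],o["wrist_torque"])
E
```

```text
[ 0.56641545 -0.02097858  0.01045359] [-3.14142432  0.00565518  0.01327709] [-1.50673186e+01  1.40548662e-02  1.19573057e+01] [-0.15215341  2.29493012 -0.08553662]
```

View pics/w3.png

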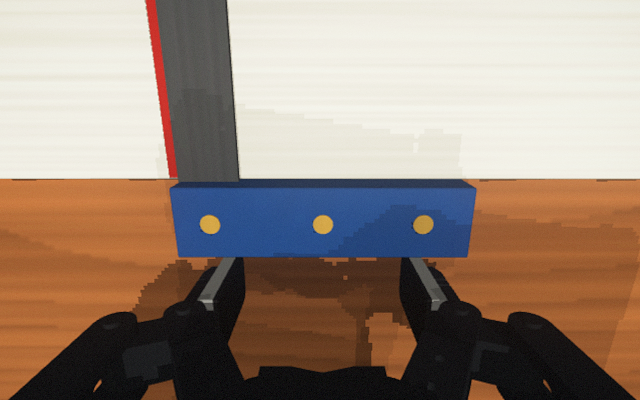

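The wrist view shows the stock's inner face along the plate edge (row ~180 at both ends). A strip of the band is visible left of the blade's outer edge (169–177 at row 178). I'll press slightly harder, then back off.

Request:
jog_arm(
  deltas=[
    [-0.6,[0.004,0,0],[0,0,0]],
    [-0.6,[0.008,0,0],[0,0,0]],
    [-0.6,[0.008,0,0],[0,0,0]],
    [-0.6,[0.008,0,0],[0,0,0]],
  ],
)

```text
t: 7.92
tool_pos: [0.5665, -0.021, 0.0099]
tool_rot: [-3.141, 0.005, 0.026]
contact_force: [-25.8, -0.3, 19.3]
opening: 0.0684
grip_force: 12.7
```

Request:
jog_arm(
  deltas=[
    [-0.6,[-0.02,0,0],[0,0,0]],
    [-0.6,[-0.06,0,0],[0,0,0]],
    [-0.6,[-0.12,0,0],[0,0,0]],
    [-0.6,[-0.12,0,0.1],[0,0,0]],
    [-0.6,[-0.12,0,0.2],[0,0,0]],
    [-0.6,[-0.12,0,0.35],[0,0,0]],
    [-0.6,[-0.12,0,0.35],[0,0,0]],
    [-0.6,[-0.12,0,0.35],[0,0,0]],
    [-0.6,[-0.12,0,0.35],[0,0,0]],
  ],
)

```text
t: 8.67
tool_pos: [0.5265, -0.0213, 0.1528]
tool_rot: [3.141, -0.006, 0.01]
contact_force: [-0.0, 0.4, -0.4]
opening: 0.0683
grip_force: 0.0
```

```bash
python3 - <<'E'
from h import *
import json
o=ctrl.get_obs();im=ctrl.get_image("wrist")[:,:,::-1];print(o["tool_pos"],o["tool_rot"])
cv2.imwrite("pics/w4.png",im)
c=ctrl.get_calibration("wrist");json.dump({k:np.array(c[k]).tolist() for k in("K","extrinsics")},open("w4.json","w"))
a=ctrl.get_image("top")[112:227,272:430,::-1]
cv2.imwrite("pics/top4.png",cv2.resize(a,None,fx=5,fy=5,interpolation=cv2.INTER_CUBIC))
E
```

```text
[ 0.52649443 -0.02126376  0.152788  ] [ 3.14070677 -0.00621367  0.00980726]
```

View pics/w4.png

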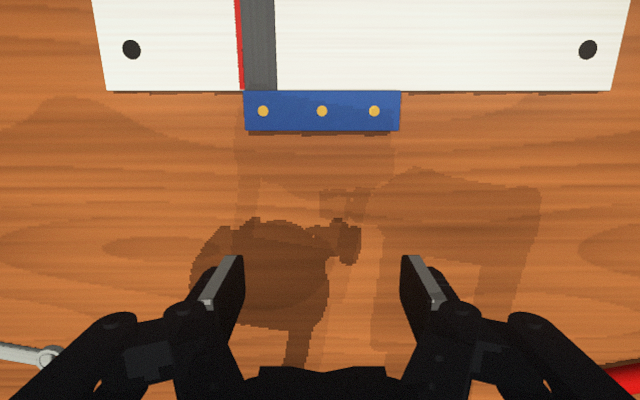

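Flush in this view: the stock's inner edge and the plate edge both lie at row ~90. I'll enlarge it to check the heel and the band.

```bash
python3 - <<'E'
import cv2
a=cv2.imread("pics/w4.png")[60:140,225:425]
cv2.imwrite("pics/w4c.png",cv2.resize(a,None,fx=4,fy=4,interpolation=cv2.INTER_NEAREST))
E
```

```text
(no output)
```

View pics/w4c.png

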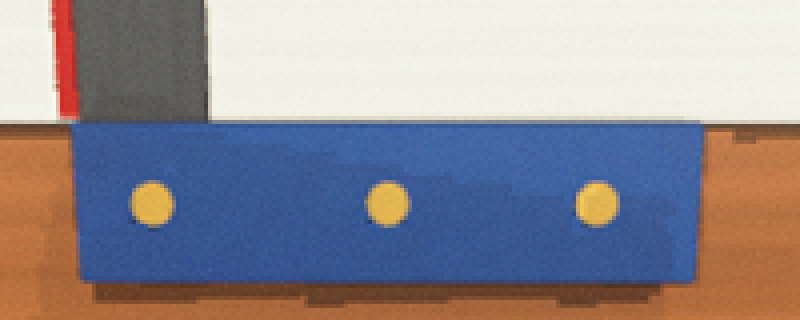

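The crop shows the stock's inner edge at (72..704, 124), parallel to the plate edge at row ~122. The band's left border is at (60,116) and the blade's outer edge at (78,112).

```bash
python3 - <<'E'
from h import *
import json
c=json.load(open("w4.json"));f=lambda u,v,z:world("w",(225+(u+.5)/4-.5,60+(v+.5)/4-.5),z,c).round(4)
print("band L",f(60,116,.01),"blade",f(78,112,.014),"stock",f(72,124,.024),f(704,124,.024),"edge",f(30,123,.01),f(750,124,.01))
E
```

```text
band L [0.6068 0.0441 0.01  ] blade [0.6075 0.0396 0.014 ] stock [0.605  0.0387 0.024 ] [ 0.6046 -0.0797  0.024 ] edge [0.6056 0.0501 0.01  ] [ 0.6049 -0.0918  0.01  ]
```

```bash
python3 -c "
from station import ctrl
print(ctrl.finish_job())"
```

```text
the job is handed in; nothing more can be done
None
```

I handed the job in with the square's stock flush against the plate's near edge to under 1 mm at both ends, by my last camera measurement. The blade's outer edge lies about 2 mm from the dye band's centre line, and the arm is clear; the hand-in gave no verdict.

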